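# Fit, lock and voltage-check the battery pack of a model racing car

## Task

Push the black battery pack in the model car forward along its tray until it is fully home against the front stop, then swing the aluminium latch lever right round behind the pack to lock it in. Then take the cordless test tweezers from the tool stand by their legs, squeeze them until their two tips stand as far apart as the pack's two brass terminals, and, with the tweezers upright, press the two tips lightly onto the terminals, one on each. Finish while still holding them there with the gap steady (do not let go or put them back), and leave the other things on the bench where they are.

Things in the scene. Friction and masses are not known exactly. Their poses are not given: they have to be found in the camera images.
- car: 1:10 touring-car chassis without its shell, standing fixed on its four wheels, 385 mm long, 190 mm wide, shock towers 73 mm high at x = -109 and 109 mm. Origin on the bench under its centre; x to the nose, y to its left, z up. The flat chassis plate's top is at z = 8 mm and reaches from x = -110 to 110, y = -64 to 68 mm. Tyres lie beyond x = -96 and 96 mm at y over 69 mm.
- tray_home (a point): where the pack's origin is when fully home: car (32, 35, 8) mm, in the battery tray on the car's left. The tray has two rails 7 mm high along car x (inner faces at car y = 10 and 60 mm) and a front stop 14 mm high whose rear face is at car x = 80 mm. Behind the pack the plate is clear to x = -92 mm for y over 6 mm.
- deck (a point): middle of the car's top deck, a narrow plate along car x (y = -12 to 4 mm), its top 46 mm above the bench. Motor, servo and electronics beyond it on the right are under 55 mm high.
- pack: the battery pack: loose, black with a grey sleeve, 96 mm (x) by 47 mm (y) by 25 mm high, 0.13 to 0.27 kg, lying between the tray's rails, axes parallel to the car's. Origin: centre of its underside. It starts 35 to 50 mm behind home (push it towards car +x on its rear face) and slides with about 1 to 2 N. At home its front face meets the stop and its rear face is at car x = -16 mm.
- term_a (a point): centre of the top of the pack's brass terminal at pack (34, 10, 26) mm: a flat disc 10 mm across, 1 mm proud of the case top
- term_b (a point): the same for the other terminal, at pack (34, -10, 26) mm: the two are 20 mm apart across the pack
- latch (a joint): latch lever's angle about its upright hinge. 0: it points 135 degrees from the nose, counter-clockwise from above (45 degrees outward of straight back). Grows counter-clockwise: 0.785 straight back, 2.356 fully shut on its stop, across the tray 2.5 mm behind the home pack. Starts at 0 to 0.7, stays where left, turns with 1 to 2 N at the post, and strikes the pack if that is not home.
- latch_hinge (a point): hinge axis of the latch lever, at car (-22.5, 68, 23) mm, mid-height of the lever. The lever is an aluminium bar 8 mm wide, 10 mm high (car z = 18 to 28 mm), reaching 46 mm from the axis.
- latch_post (a point): on the axis of the lever's upright thumb post, 40 mm from the hinge axis; the post is black, 10 mm across, top at car z = 46 mm, this point at z = 38 mm. The lever can be pushed by closed fingers on its trailing side or led by the post.
- stand: aluminium tool stand, fixed, 110 mm (x) by 84 mm (y), 42 mm high; origin under its centre. Two equal slots in its top, 12 mm (x) by 50 mm (y), 34 mm deep, at x = -27 and 27 mm. Either one holds the tweezers, the other the gauge bar.
- tweezers: cordless test tweezers, 108 mm long, 50 g, black, hanging upright, tips down, in a stand slot by the grey guards of its two legs (then 12 mm above the bench). Origin on its centre line, level with the open, unpressed tips; z up, y from tip to tip (probe_l on +y), x across its thickness. Head with small display: 22 mm (y) by 14 mm (x), z = 85 to 108 mm. The legs hinge in it at z = 98 mm.
- grip (a point): where to take the tweezers: z = 60 mm on its centre line, fingers closing along y on the ribbed outer faces of the two legs (10 mm thick in x, faces from z = 36 to 78 mm; guards 20 mm wide in x below, top at z = 33 mm). Open, the legs measure 37 mm over the outside here; at 20 mm tip gap the faces are parallel and 30 mm apart. The tips close 2.5 times as fast as the faces.
- prong_l (a joint): closing angle of the tweezers' +y leg: 0 open, 0.087 parallel to the tweezers' z, 0.14 end of travel. With both legs at angle q the tip gap is 37 mm - 196 mm x q. The legs spring open: each presses back on its finger with 2 to 3 N at first and 8 N at 20 mm gap, so grip with 15 N or more to a set opening.
- prong_r (a joint): the same for the leg on -y
- probe_l: the +y leg's tip, a brass pin 3.6 mm thick with a round end, sprung: it sinks up to 4 mm into the leg (0.6 N at first, 2.2 N fully in). Origin at the very end of the pin, on its axis: at tweezers (0, 18.5, 0) mm when open, (0, 10, 0) mm at 20 mm gap.
- probe_r: the same for the -y leg's tip, at tweezers (0, -18.5, 0) mm when open
- gauge: bystander: stepped aluminium gauge bar 46 by 10 mm, 85 mm high, standing in the other slot of the stand, its top 93 mm above the bench
- spare_wheel: bystander: wheel with black tyre and white dish, 63 mm across, 26 mm high, lying flat; origin under its centre
- damper: bystander: coil-over damper about 75 mm long and 17 mm thick, lying
- spare_pack: bystander: a second battery pack like the first, lying on the bench
- driver: bystander: hex driver 185 mm long, 18 mm thick, lying
Mind the look-alikes: they are no part of the job. What is shaped like the pack but green is not meant.

How it is judged:
By the outcome, as a careful person would: the job done as asked, in the order asked, and still so for the second after the job is handed in, while the arm keeps its last pose, push and grip.
It also fails if it takes over 59 s, if anything falls off the work surface, if the arm or the gripper's body presses on something with over 40 N, if the wrist force passes 120 N, or if a joint passes its speed limit or range.

## Robot

A 6-joint arm with a two-finger parallel gripper is mounted at the origin on the work surface. World frame = base frame: x ahead of the robot, y to its left, z up, the work surface at z = 0. Lengths are in m, angles in rad, forces in N, time in s.
With the tool pointing down it reaches from about 0.35 to 0.925 m from the base axis. Payload 6.4 kg.
Tool frame: the origin (TCP) lies on the centre line of the jaws, within the pads' length; the fingertips stand robot.finger_overhang ahead of it and the grasp point (between the pads) lies 8 mm behind it (robot.finger_overhang is the distance from the TCP to the fingertips, in m); z points along the fingers, y is the line along which they close (so a half turn about z gives the same grasp; the last joint's range is limited). The gripper opens to 94 mm and grips with 3 to 60 N. Pads are 16 mm wide; open, the fingers measure 119 mm over their backs; the gripper's body (75 mm by 177 mm) begins 78 mm behind the grasp point.
Start: joints at [-1.298, 0.245, 1.558, -0, 1.339, -0.174], TCP at [0.281, -0.586, 0.216] pointing down, gripper open.
Joint ranges: [-3.13, 3.13], [-1.02, 2.26], [0.13, 2.54], [-0.95, 4.09], [0.21, 2.88], [-2.74, 2.74]. Speed limits (rad/s): [2.57, 2.57, 3.14, 3.14, 3.14, 3.14].

## Interface

Orientations are given as a unit quaternion [x, y, z, w].
In Python, from rig import robot gives the robot as it stands. The module is installed in compiled form; this text tells all that it offers. Calls block until the motion is done:
- robot.move_pose(position, orientation): joint-space move of the TCP to a pose.
- robot.movel(position, orientation=None, max_speed=0.15): straight line of the TCP; orientation=None keeps the orientation; max_speed is the mean speed in m/s.
- robot.move_j(angles): joint-space move.
- robot.command_gripper(opening, f_grip=None): finger opening in m; f_grip is the grip in N (None keeps the last); returns when the fingers have stopped.
- robot.sleep(seconds).
- robot.solve_ik(position, orientation): joint angles nearest the present ones, or None.
- robot.get_image(name): name is "scene" or "side" or "wrist"; returns (picture, depth): 420x560x3 uint8, red, green, blue; 420x560 float32, m along the optical axis (not along the pixel's ray), 0 where there is no reading.
- robot.camera_model(name): a dict with "fx", "fy", "cx", "cy" (pixels), "rvec" (rotation vector, rad) and "tvec" (3), from world to camera coordinates, as OpenCV has them; the wrist camera has in their place "mount" (4x4, takes a point from camera to tool coordinates, whose origin is the TCP and whose axes are the flange's). Camera axes: x right, y down, z forward; pixel columns grow to the right and rows downward; lengths in m; the calibration is good to about 2 mm. A picture is of the moment at which its call begins: read the wrist's pose just before it. camera_model takes no time and is no camera call.
A pose or a line that the arm cannot do raises robot.IKError and nothing moves.
- robot.close_job(): hands the job in; it is judged then, once.
Readings, each from a call of its own:
- robot.current_t(): time.
- robot.current_q(): joint angles.
- robot.current_dq(): joint speeds.
- robot.current_joint_efforts(): joint torques, N m.
- robot.current_tcp_pos(): TCP position.
- robot.current_orientation(): TCP orientation.
- robot.current_ft_force(): force on the tool from outside, world axes, zero at the start.
- robot.current_torque(): the same for the moment, N m.
- robot.current_grip_width(): finger opening in m.
- robot.current_grasp_force(): force on a finger pad.
Only numpy, scipy, OpenCV 4.12 (cv2) and the standard library are available. Lean on these libraries where they do the work, as an engineer would, in place of code of your own. Each camera call takes 0.05 s, during which the arm holds its last target. There are 200 camera calls.

## Working session

There is one attempt and no reset: what is moved stays moved. The work goes in short steps, each a Python script; the robot and the scene stay as the last script left them, time stands still between calls to the robot, and variables do not carry over. Pictures are saved under pics/ and viewed, at most 10 in all, crops included, and the job is handed in when it is done.

```bash
mkdir -p pics
cat > h.py <<'E'
import numpy as np, cv2
from rig import robot
from scipy.spatial.transform import Rotation as R
def save(name,tag):
    im,d=robot.get_image(name); cv2.imwrite(f'pics/{tag}.png',im[:,:,::-1]); np.save(f'pics/{tag}.npy',d); return im,d
def world(name,tag,uv,wp=None):
    d=np.load(f'pics/{tag}.npy'); m=robot.camera_model(name); out=[]
    for u,v in uv:
        p=d[int(v)-1:int(v)+2,int(u)-1:int(u)+2]; p=p[p>0]; z=np.median(p) if len(p) else np.nan
        c=np.array([(u-m['cx'])/m['fx']*z,(v-m['cy'])/m['fy']*z,z])
        if wp is None:
            out.append(R.from_rotvec(np.ravel(m['rvec'])).inv().apply(c-np.ravel(m['tvec'])))
        else:
            t=np.array(m['mount'])@np.r_[c,1]; out.append(R.from_quat(wp[1]).apply(t[:3])+wp[0])
    return np.array(out)
E
python3 - <<'E'
from h import *
a,_=save('scene','scene'); b,_=save('side','side')
print(robot.finger_overhang,robot.current_orientation(),robot.current_t())
for n in('scene','side'):
    m=robot.camera_model(n);print(n,m['fx'],-R.from_rotvec(np.ravel(m['rvec'])).inv().apply(np.ravel(m['tvec'])))
print(robot.camera_model('wrist'))
E
```

```text
0.011 [ 9.75152633e-01  2.21532448e-01 -4.66953460e-05 -8.45579626e-04] 0.1
scene 523.7711309349597 [0.93462541 0.81936439 1.01278065]
side 545.2139721652151 [-0.03243304  0.75247192  1.1007044 ]
{'fx': 324.0281903905977, 'fy': 324.0281903905977, 'cx': 278.6445277864364, 'cy': 207.81562896875826, 'mount': array([[-5.20867136e-04, -9.66518392e-01, -2.56596816e-01,
         7.41520598e-02],
       [ 9.99999773e-01, -3.94035395e-04, -5.45698751e-04,
         4.15231947e-05],
       [ 4.26319651e-04, -2.56597042e-01,  9.66518379e-01,
        -1.68935212e-01],
       [ 0.00000000e+00,  0.00000000e+00,  0.00000000e+00,
         1.00000000e+00]])}
```

View pics/scene.png

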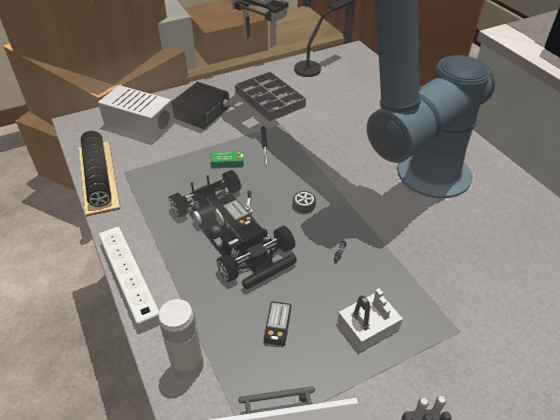

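View pics/side.png

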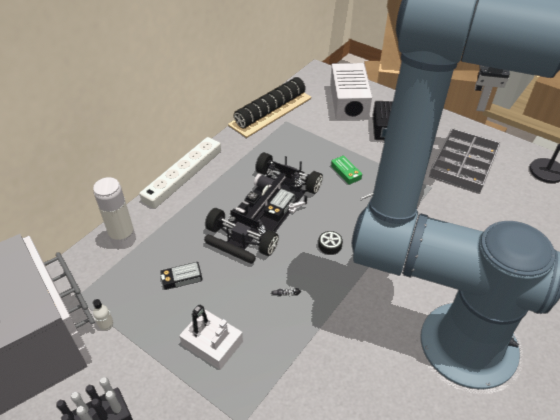

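The scene image shows the pack in the car at about (238,212), the latch near (249,202), the tweezers at (362,310) in the stand and the gauge at (382,302). Two things look like the pack: the spare pack at (278,322) and the green one at (227,158). I'll enlarge the car and the stand.

Run:
```python
from h import *
a=cv2.imread('pics/scene.png');b=cv2.imread('pics/side.png')
c1=cv2.resize(a[165:295,160:310],None,fx=4,fy=4,interpolation=cv2.INTER_CUBIC)  # 600x520
c2=cv2.resize(b[145:265,195:335],None,fx=4,fy=4,interpolation=cv2.INTER_CUBIC)
cv2.imwrite('pics/c1.png',c1)
c=cv2.resize(np.hstack([a[280:350,335:405],b[295:365,178:248]]),None,fx=5,fy=5,interpolation=cv2.INTER_CUBIC)
cv2.imwrite('pics/c3.png',c)
print(world('scene','scene',[(238,212),(362,310),(383,300),(370,320)]))
print(world('side','side',[(281,203),(200,318),(222,330),(212,340)]))
```

```text
[[ 0.59054339 -0.07992555  0.0328863 ]
 [ 0.47382509  0.32608139  0.04298703]
 [ 0.43790185  0.3446758   0.08111304]
 [ 0.47234123  0.35502104  0.04254223]]
[[ 0.57951883 -0.07466401  0.03742613]
 [ 0.50787038  0.32828154  0.04320531]
 [ 0.43067089  0.33742111  0.08123104]
 [ 0.43680622  0.36415289  0.07029144]]
```

View pics/c1.png

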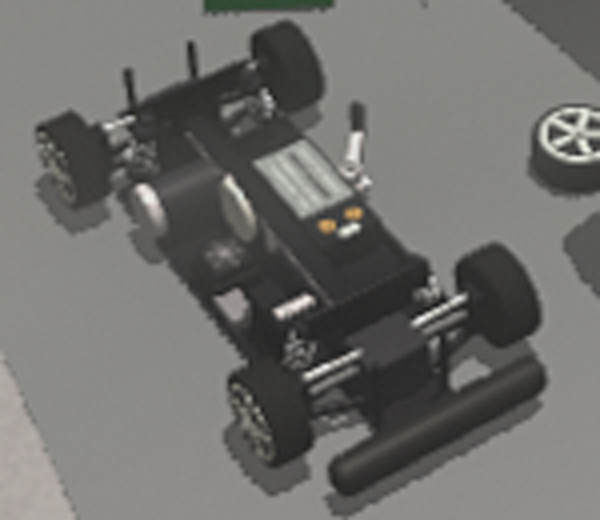

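View pics/c3.png

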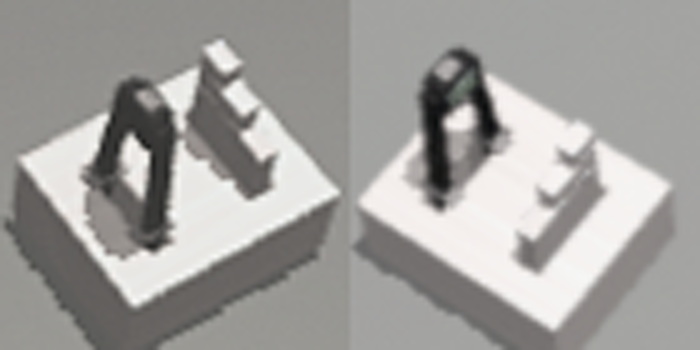

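The car crop shows the pack's terminals at scene (241.5,221.5) and (248.2,218.2), and the latch post top at (249.2,192). In the stand, the black V-shaped tool is the tweezers and the stepped aluminium bar is the gauge. Next I'll look from above with the wrist camera.

```bash
cat >> h.py <<'E'
def down(yaw): # tool z down, tool x axis at world angle yaw
    c,s=np.cos(yaw),np.sin(yaw)
    return R.from_matrix(np.array([[c,s,0],[s,-c,0],[0,0,-1]])).as_quat()
def pose(): return robot.current_tcp_pos(),robot.current_orientation()
def wray(uv,wp,zw,cam='wrist'): # intersect pixel rays with plane z=zw
    m=robot.camera_model(cam); out=[]
    for u,v in uv:
        c=np.array([(u-m['cx'])/m['fx'],(v-m['cy'])/m['fy'],1])
        if cam=='wrist':
            M=np.array(m['mount']); r=R.from_quat(wp[1]); d=r.apply(M[:3,:3]@c); o=r.apply(M[:3,3])+wp[0]
        else:
            r=R.from_rotvec(np.ravel(m['rvec'])).inv(); d=r.apply(c); o=-r.apply(np.ravel(m['tvec']))
        out.append(o+d*(zw-o[2])/d[2])
    return np.array(out)
def wproj(P,wp):
    m=robot.camera_model('wrist'); M=np.array(m['mount']); r=R.from_quat(wp[1])
    c=(r.inv().apply(np.atleast_2d(P)-wp[0])-M[:3,3])@M[:3,:3]
    return c[:,:2]/c[:,2:]*m['fx']+[m['cx'],m['cy']]
E
python3 - <<'E'
from h import *
t=wray([(241.5,221.5),(248.25,218.25)],None,.034,'scene'); print(t)
d=t[1]-t[0]; yaw=np.arctan2(d[1],d[0])-np.pi/2; print('yaw',yaw)
# wheels rough tops
print(wray([(232,177),(285,236),(228,262),(179,199)],None,.04,'scene'))
# stand view first then car
def look(p,z,y,tag):
    q=down(y); off=np.array([-.028,0,0]); xy=np.array(p)-np.array([np.cos(y),np.sin(y)])*off[0]
    robot.move_pose([*xy,z],q); wp=pose(); save('wrist',tag); np.savez(f'pics/{tag}_p.npz',p=wp[0],q=wp[1]); print(tag,wp,robot.current_t(),robot.current_q())
for y in (yaw,yaw+np.pi,0,):
    print(y,[robot.solve_ik([.6,-.08,.27],down(y+k)) for k in (0,np.pi/2)])
look((.6,-.05),.27,0,'wcar')
look((.47,.34),.25,0,'wstand')
E
```

```text
[[ 0.5967524  -0.04366349  0.034     ]
 [ 0.57649587 -0.04632611  0.034     ]]
yaw -4.581693446892217
[[ 0.552748   -0.2053711   0.04      ]
 [ 0.52274063  0.05559026  0.04      ]
 [ 0.68142166  0.06763995  0.04      ]
 [ 0.71323026 -0.18830162  0.04      ]]
-4.581693446892217 [array([-3.19661856e-01,  1.01824098e-01,  1.62192997e+00, -4.44089210e-16,
        1.41783859e+00, -4.50357389e-01]), array([-3.19661856e-01,  1.01824098e-01,  1.62192997e+00, -4.44089210e-16,
        1.41783859e+00, -2.02115372e+00])]
-1.440100793302424 [array([-3.19661856e-01,  1.01824098e-01,  1.62192997e+00, -4.44089210e-16,
        1.41783859e+00,  2.69123526e+00]), array([-3.19661856e-01,  1.01824098e-01,  1.62192997e+00, -4.44089210e-16,
        1.41783859e+00,  1.12043894e+00])]
0 [array([-3.19661856e-01,  1.01824098e-01,  1.62192997e+00, -4.44089210e-16,
        1.41783859e+00,  1.25113447e+00]), array([-3.19661856e-01,  1.01824098e-01,  1.62192997e+00, -4.44089210e-16,
        1.41783859e+00, -3.19661856e-01])]
wcar (array([ 0.62791637, -0.05078656,  0.26985045]), array([ 9.99999857e-01, -5.15020910e-04, -1.33863348e-04,  5.82011874e-05])) 2.4333 [-2.60405995e-01  1.60245173e-01  1.55794660e+00 -9.33388893e-05
  1.42358464e+00  1.31154805e+00]
wstand (array([0.49866781, 0.33921114, 0.25005605]), array([ 9.99999773e-01, -6.57070526e-04,  1.17728111e-04,  9.19733601e-05])) 4.0083 [ 4.09393382e-01  1.10213094e-01  1.64914788e+00 -1.91592806e-04
  1.38204857e+00  1.98188872e+00]
```

View pics/wcar.png

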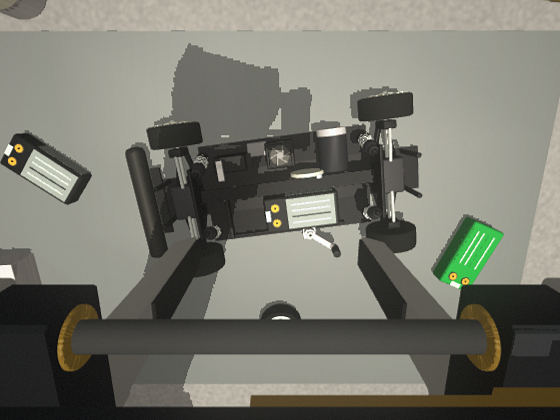

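View pics/wstand.png

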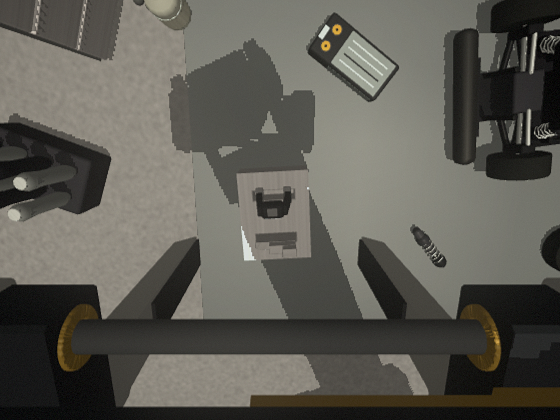

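Seen from above, the car's nose is to the left (world +y). The pack's terminals are near (276,209) and (277,222), the latch hinge near (308,233) and its post near (336,250). In the stand view, the tweezers' head is near (273,208) and the gauge near (275,245). I'll take closer views of both for precision.

Run:
```python
from h import *
def look(p,z,y,tag):
    q=down(y); xy=np.array(p)-np.array([np.cos(y),np.sin(y)])*(.074-.257*(z+.12)/.967)
    robot.move_pose([*xy,z],q); wp=pose(); save('wrist',tag); np.savez(f'pics/{tag}_p.npz',p=wp[0],q=wp[1]); print(tag,wp[0],robot.current_t())
look((.465,.335),.21,0,'ws2')
robot.command_gripper(0.0,10)
look((.60,-.07),.17,1.70,'wc2')
a=cv2.imread('pics/ws2.png');b=cv2.imread('pics/wc2.png')
cv2.imwrite('pics/c4.png',np.hstack([cv2.resize(a[120:320,190:390],None,fx=2,fy=2)[:, :],cv2.resize(b[100:300,180:380],None,fx=2,fy=2)]))
for t in('wcar','wc2'):
    im=cv2.imread(f'pics/{t}.png'); z=np.load(f'pics/{t}_p.npz') if t=='wc2' else None
    hsv=cv2.cvtColor(im,cv2.COLOR_BGR2HSV); mk=cv2.inRange(hsv,(8,130,110),(28,255,255))
    n,l,s,c=cv2.connectedComponentsWithStats(mk)
    for i in range(1,n):
        if s[i,4]>8: print(t,c[i].round(1),s[i].tolist(), wray([c[i]],(z['p'],z['q']),.034)[0].round(4) if z is not None else '')
```

```text
ws2 [0.47814528 0.33400858 0.20872984] 4.3583
wc2 [ 0.59963236 -0.06653057  0.17004427] 7.9
wcar [ 18.3 147.9] [14, 144, 9, 9, 60] 
wcar [ 11.7 160.8] [8, 157, 9, 9, 60] 
wcar [274.5 208.2] [271, 205, 8, 8, 46] 
wcar [276.5 222.7] [273, 219, 8, 8, 46] 
wcar [452.7 275.9] [449, 273, 8, 7, 44] 
wcar [465.  281.1] [462, 278, 7, 7, 41] 
wcar [ 62.  346.4] [57, 319, 14, 52, 262] 
wcar [495.2 346.5] [488, 319, 13, 52, 255] 
wc2 [255.2 179.4] [250, 175, 11, 10, 80] [ 0.5744 -0.0482  0.034 ]
wc2 [276.3 179.4] [271, 175, 11, 10, 83] [ 0.5943 -0.0456  0.034 ]
wc2 [272.6 344.5] [271, 317, 5, 54, 201] [ 0.6135 -0.2276  0.034 ]
wc2 [284.5 344.1] [283, 317, 4, 54, 197] [ 0.6264 -0.2254  0.034 ]
wc2 [388.4 353.9] [387, 345, 3, 19, 23] [ 0.742  -0.2232  0.034 ]
wc2 [168.9 356.6] [168, 353, 2, 9, 10] [ 0.5014 -0.2579  0.034 ]
wc2 [163.2 376.9] [159, 373, 9, 8, 56] [ 0.4962 -0.2858  0.034 ]
wc2 [155.9 389.1] [152, 386, 9, 8, 56] [ 0.4885 -0.3038  0.034 ]
```

View pics/c4.png

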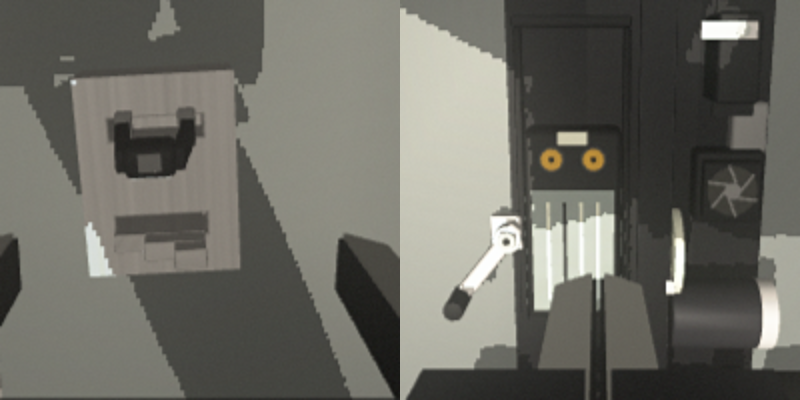

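The close view shows the terminals at px (255,179) and (276,179), the latch hinge at about (234,220), the post top at about (208,251) and the front stop edge at row ~113. In the stand view, the tweezers' head is at crop (150,150), with legs at crop (120,120) and (187,118). I'll compute the poses from these.

Run:
```python
from h import *
z=np.load('pics/wc2_p.npz'); wp=(z['p'],z['q'])
t=wray([(255.2,179.4),(276.3,179.4)],wp,.034); m=t.mean(0); d=t[0]-t[1]; 
yl=np.arctan2(d[1],d[0]); yaw=yl-np.pi/2+2*np.pi; print('yaw term',yaw, np.hypot(*d[:2]))
# left rail outer edge / deck line for yaw: top and bottom points
for zz,pts in ((.015,[(180+115/2,108),(180+127/2,250)]),(.046,[(180+244/2,108),(180+240/2,215)])):
    p=wray(pts,wp,zz); dd=p[0]-p[1]; print('yaw line',np.arctan2(dd[1],dd[0]))
def incar(P): 
    c,s=np.cos(1.70),np.sin(1.70); v=np.asarray(P)[:,:2]-m[:2]; return np.c_[v@[c,s],v@[-s,c]]*1000
print('hinge rel',incar(wray([(234,220)],wp,.030)),'post',incar(wray([(208.5,251)],wp,.046)),'stop',incar(wray([(265,113.5)],wp,.022)))
# scene camera check of terminals
print(m,wray([(241.5,221.5),(248.25,218.25)],None,.034,'scene').mean(0))
# stand: corner fit by depth mask z~.042
z=np.load('pics/ws2_p.npz'); wp=(z['p'],z['q']); D=np.load('pics/ws2.npy'); M=robot.camera_model('wrist')
v,u=np.mgrid[0:420,0:560]; C=np.stack([(u-M['cx'])/M['fx']*D,(v-M['cy'])/M['fy']*D,D],-1)
mt=np.array(M['mount']); W=R.from_quat(wp[1]).apply((C.reshape(-1,3)@mt[:3,:3].T+mt[:3,3]))+wp[0]
ok=(D.ravel()>0)&(np.abs(W[:,0]-.46)<.1)&(np.abs(W[:,1]-.335)<.1)
top=W[ok&(abs(W[:,2]-.042)<.004)]; r=cv2.minAreaRect((top[:,:2]*1000).astype(np.float32)); print('stand',r,np.median(top[:,2]))
for lo,hi in((.112,.13),(.1,.13),(.07,.1)):
    s=W[ok&(W[:,2]>lo)&(W[:,2]<hi)&(W[:,0]>.45)]; print(lo,len(s),s.mean(0),s.min(0),s.max(0), cv2.minAreaRect((s[:,:2]*1000).astype(np.float32)))
```

```text
yaw term 1.6998227169523163 0.020078826103176583
yaw line 1.71146509973639
yaw line 1.698731003775571
hinge rel [[-41.58764686  32.22226355]] post [[-68.10332402  55.75764086]] stop [[60.52015045  0.53874423]]
[ 0.58436416 -0.04686701  0.034     ] [ 0.58662413 -0.0449948   0.034     ]
stand ((462.7745666503906, 344.704345703125), (110.48468017578125, 84.20970916748047), 3.1159515380859375) 0.042548485655764384
0.112 557 [0.49051823 0.34574526 0.11784016] [0.48239623 0.33138399 0.11204412] [0.49724495 0.36062983 0.12176216] ((489.78271484375, 345.9978942871094), (14.82401180267334, 29.258758544921875), 0.5194099545478821)
0.1 672 [0.49135486 0.34546538 0.11582003] [0.48239623 0.33037331 0.10022445] [0.49733285 0.36145958 0.12176216] ((489.6422119140625, 345.778076171875), (14.862542152404785, 31.068340301513672), 1.9067753553390503)
0.07 108 [0.49385087 0.34230052 0.08533815] [0.48584813 0.32803231 0.07059116] [0.49646024 0.36453649 0.09998564] ((494.3624267578125, 345.38232421875), (37.13664245605469, 9.544855117797852), 78.04800415039062)
```

```bash
cat >> h.py <<'E'
YAW=1.70; c_,s_=np.cos(YAW),np.sin(YAW)
ORG=np.array([.58436,-.04687])-np.array([c_*.0193-s_*.035,s_*.0193+c_*.035])
def car(x,y,z): # mm car -> world
    x,y=x/1000,y/1000; return np.array([ORG[0]+c_*x-s_*y,ORG[1]+s_*x+c_*y,z/1000])
def fcar(): 
    f=robot.current_ft_force(); return np.array([c_*f[0]+s_*f[1],-s_*f[0]+c_*f[1],f[2]])
def tcar():
    p=robot.current_tcp_pos(); v=p[:2]-ORG; return np.array([c_*v[0]+s_*v[1],-s_*v[0]+c_*v[1],p[2]])*1000
E
python3 - <<'E'
from h import *
q=down(YAW)
robot.move_pose(car(-77,35,100),q); robot.movel(car(-77,35,40),q,.15)
f0=fcar(); robot.movel(car(-77,35,26),q,.05); print('desc',fcar()-f0,tcar())
f0=fcar()
robot.movel(car(-45,35,26),q,.08);print(tcar(),fcar()-f0,robot.current_t())
robot.movel(car(-30,35,26),q,.06);print(tcar(),fcar()-f0,robot.current_t())
x=-30
while x<-15:
    x+=1; robot.movel(car(x,35,26),q,.03); f=fcar()-f0; print(x,tcar().round(1),f.round(1))
    if f[0]<-6: break
print(robot.current_t())
E
```

```text
desc [-0.0306292  -1.26540859 -0.29551765] [-76.92425707  35.19752819  25.71008862]
[-44.28686692  35.05928879  25.9569273 ] [ 0.52301377  0.41645792 -0.76490101] 9.925
[-29.47499363  35.11425107  25.861578  ] [-0.06189879  1.2333139  -1.13076395] 10.325
-29 [-29.   35.1  25.9] [-1.4 -0.  -1.3]
-28 [-28.1  35.   26. ] [-0.1  0.4 -1.1]
-27 [-27.  35.  26.] [ 0.2 -0.1 -0.1]
-26 [-25.9  35.   26. ] [ 0.6 -0.4 -0.9]
-25 [-25.3  34.9  26.1] [-2.8 -0.1 -1.2]
-24 [-25.2  34.8  26.3] [-5.   1.  -0.8]
-23 [-25.2  34.7  26.6] [-7.5  1.5 -1.4]
12.075
```

The pack is home: contact went solid at finger x = −25. Next is the latch.

Run:
```python
from h import *
robot.movel(car(-35,35,28),None,.1); robot.movel(car(-38,38,75),None,.2)
H=np.array([-22.5,68]); u=lambda a:np.array([np.cos(a),np.sin(a)])
def P(deg,back,z=42):
    a=np.radians(deg); p=H+40*u(a)-back*u(a+np.pi/2); return car(*p,z),down(YAW+a-1.5*np.pi)
robot.move_pose(*P(136,24,75)); robot.movel(*P(136,24),.15); f0=fcar(); print(tcar(),f0,robot.current_t())
log=[]
def tang(deg): 
    f=fcar()-f0; a=np.radians(deg); return f[:2]@u(a+np.pi/2), f
for d in range(136,265,8):
    robot.movel(*P(d,14),.05); print(d,round(tang(d)[0],1),end='; ')
b=14
d=264
while d<286:
    d=min(d+2,270) if d<270 else d
    if d>=270: b-=.7
    robot.movel(*P(d,b),.03); f=tang(d); print(d,round(b,1),f[1].round(1),tcar().round(1))
    if f[0]<-6 or b<6: break
print(robot.current_t())
```

```text
[-34.29292164 113.50863479  41.50370412] [0.7240945  0.3738641  0.15751166] 15.0583
136 0.8; 144 1.0; 152 0.6; 160 0.2; 168 0.1; 176 0.7; 184 0.2; 192 -0.1; 200 -0.0; 208 0.6; 216 0.0; 224 -0.5; 232 -0.6; 240 -0.3; 248 -0.5; 256 -0.7; 264 -0.7; 266 14 [-0.9 -0.7 -0.4] [-39.4  29.1  42. ]
268 14 [-1.   0.  -0.3] [-38.   28.6  42. ]
270 13.3 [-2.7  1.  -0.1] [-36.1  28.   42. ]
270 12.6 [-6.8 -0.1 -0.7] [-35.9  28.   42.1]
21.075
```

Run:
```python
from h import *
robot.movel(car(-41,28,44),None,.1); robot.movel(car(-43,28,90),None,.25)
robot.move_pose(car(28,32,170),down(YAW)); robot.sleep(.15); wp=pose(); save('wrist','wc3'); np.savez('pics/wc3_p.npz',p=wp[0],q=wp[1])
im=cv2.imread('pics/wc3.png'); cv2.imwrite('pics/c5.png',cv2.resize(im[90:300,160:400],None,fx=2.5,fy=2.5))
hsv=cv2.cvtColor(im,cv2.COLOR_BGR2HSV); mk=cv2.inRange(hsv,(8,130,110),(28,255,255))
n,l,s,c=cv2.connectedComponentsWithStats(mk)
for i in range(1,n):
    if 60<s[i,4]<120:
        w=wray([c[i]],wp,.034)[0]; v=w[:2]-ORG; print(c[i].round(1),s[i,4],w,(c_*v[0]+s_*v[1])*1000,(-s_*v[0]+c_*v[1])*1000)
# go to the tweezers
robot.command_gripper(.06,20)
ty=.054; q=down(ty); p=np.array([.4898,.3460])
robot.move_pose([*p,.19],q); robot.movel([*p,.064],q,.15)
print(robot.current_tcp_pos(),robot.current_ft_force(),robot.current_grip_width(),robot.current_t())
```

```text
[266.5 161.9] 87 [ 0.56798862 -0.00188304  0.034     ] 66.02134517359846 45.43860165240709
[288.1 161.9] 89 [0.58788906 0.00072737 0.034     ] 66.04593662180869 25.367692931879578
[0.49063529 0.34634405 0.06509805] [ 0.02809227 -0.03238838  0.11011462] 0.059791628661548565 26.3833
```

View pics/c5.png

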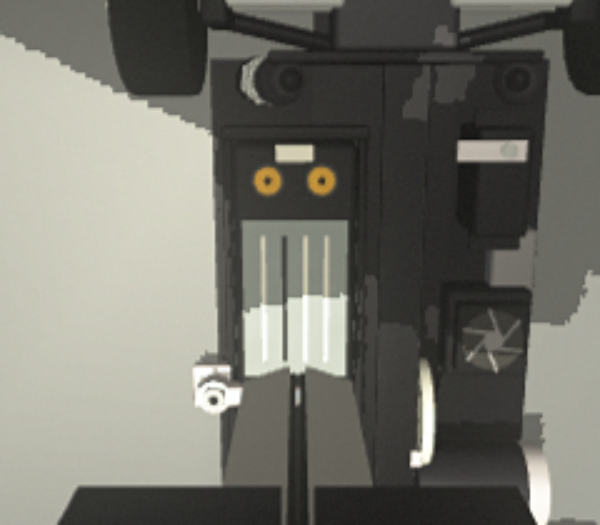

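The picture shows the pack against the stop, terminals at car (66, 35.4), and the lever crossing behind the pack from the hinge at crop (213,395). Now the grip.

Run:
```python
from h import *
robot.command_gripper(.030,22); print(robot.current_grip_width(),robot.current_grasp_force(),robot.current_ft_force(),robot.current_t())
p,q=pose(); robot.movel([p[0],p[1],.14],None,.12); robot.movel([p[0],p[1],.21],None,.3)
print(robot.current_grip_width(),robot.current_grasp_force())
t=car(66,35.4,0); 
robot.move_pose([t[0],t[1],.17],down(YAW)); 
robot.movel([t[0],t[1],.034+.052+.015],down(YAW),.12); robot.sleep(.15)
wp=pose(); save('wrist','wt'); np.savez('pics/wt_p.npz',p=wp[0],q=wp[1]); save('side','st'); save('scene','sc')
print(wp,robot.current_grip_width(),robot.current_grasp_force(),robot.current_ft_force(),robot.current_t())
a=cv2.imread('pics/wt.png');b=cv2.imread('pics/st.png');c=cv2.imread('pics/sc.png')
P=np.r_[t[:2],.05]
def pr(n): 
    m=robot.camera_model(n); x=R.from_rotvec(np.ravel(m['rvec'])).apply(P)+np.ravel(m['tvec']); return (x[:2]/x[2]*m['fx']+[m['cx'],m['cy']]).astype(int)
us,vs=pr('side');uc,vc=pr('scene');print(us,vs,uc,vc)
cr=lambda im,u,v:cv2.resize(im[v-30:v+30,u-22:u+23],(225,300),interpolation=cv2.INTER_CUBIC)
cv2.imwrite('pics/c6.png',np.hstack([cv2.resize(a[170:320,205:355],(600,600),interpolation=cv2.INTER_CUBIC)[:, 100:500],np.vstack([cr(b,us,vs),cr(c,uc,vc)])]))
```

```text
0.03024256703940512 6.104152724146843 [ 0.06050861 -0.51718013  0.03432693] 27.0333
0.029992734963193803 5.868038982152939
(array([ 0.57880118, -0.0007636 ,  0.10221785]), array([6.59958657e-01, 7.51301089e-01, 5.39061451e-04, 9.76782708e-04])) 0.030269406988386854 5.8665043115615845 [-0.39985747  0.84353005 -1.37438373] 31.1833
264 216 255 225
```

View pics/c6.png

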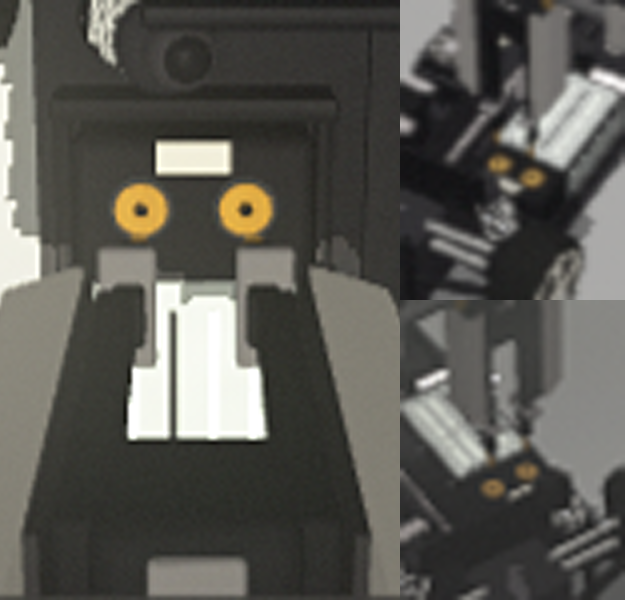

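In the enlargement, the terminal centres are at crop (140,210) and (246,210). Slivers of the brass tips show at about (140,237) and (253,237), just past the grey guards. I'll compare these with the projected positions.

Run:
```python
from h import *
z=np.load('pics/wt_p.npz'); wp=(z['p'],z['q']); r=R.from_quat(wp[1])
im=cv2.imread('pics/wt.png'); hsv=cv2.cvtColor(im,cv2.COLOR_BGR2HSV); mk=cv2.inRange(hsv,(8,90,60),(28,255,255)); mk[:200]=0; mk[240:]=0
n,l,s,c=cv2.connectedComponentsWithStats(mk)
for i in range(1,n):
    if s[i,4]>2: 
        print(c[i].round(2),s[i].tolist())
for y in(-10,10): print('tip pred',wproj(r.apply([0,y/1e3,.053])+wp[0],wp),'front of pin',wproj(r.apply([.0018,y/1e3,.051])+wp[0],wp))
for y in(45.4,25.4): print('term pred',wproj(car(66,y,34),wp))
print(tcar(),r.as_matrix().round(4).tolist())
# scene/side check
for n_,tag in(('scene','sc'),('side','st')):
    m=robot.camera_model(n_); pj=lambda P:(lambda x:x[:2]/x[2]*m['fx']+[m['cx'],m['cy']])(R.from_rotvec(np.ravel(m['rvec'])).apply(P)+np.ravel(m['tvec']))
    print(n_,'tips',[pj(r.apply([0,y/1e3,.053])+wp[0]).round(1) for y in(-10,10)],'terms',[pj(car(66,y,34)).round(1) for y in(45.4,25.4)])
    I=cv2.imread(f'pics/{tag}.png'); h=cv2.cvtColor(I,cv2.COLOR_BGR2HSV); k=cv2.inRange(h,(6,80,60),(28,255,255)); a=pj(car(66,35,40)).astype(int)
    w=np.zeros_like(k); w[a[1]-22:a[1]+22,a[0]-22:a[0]+22]=k[a[1]-22:a[1]+22,a[0]-22:a[0]+22]
    n,l,s,c=cv2.connectedComponentsWithStats(w); print([(c[i].round(1).tolist(),int(s[i,4])) for i in range(1,n)])
```

```text
[264.82 222.46] [258, 216, 14, 15, 148]
[291.12 222.49] [285, 216, 13, 15, 152]
tip pred [[265.24179523 228.59681144]] front of pin [[265.10127851 227.09151158]]
tip pred [[292.98775643 228.58427694]] front of pin [[293.13462269 227.07881267]]
term pred [[264.76507762 221.8952634 ]]
term pred [[290.87583975 221.86855963]]
[ 65.83819727  34.96308577 101.72211736] [[-0.1289, 0.9917, 0.0022], [0.9917, 0.1289, -0.0005], [-0.0008, 0.0021, -1.0]]
scene tips [array([258.1, 224.5]), array([251.4, 227.8])] terms [array([258.6, 228.5]), array([252. , 231.8])]
[([251.0, 227.0], 1), ([257.8, 228.9], 12), ([251.2, 232.4], 14)]
side tips [array([267.7, 217.6]), array([261.1, 214.8])] terms [array([268.1, 221.7]), array([261.5, 219. ])]
[([261.0, 213.0], 1), ([261.6, 218.5], 19), ([268.0, 221.2], 19)]
```

Projections and observations agree to within 1 mm, so I'll press down gently under force feedback.

Run:
```python
from h import *
q=down(YAW)
def favg(n=12):
    F=[];Z=[]
    for _ in range(n): F.append(fcar());Z.append(tcar());robot.sleep(.02)
    return np.mean(F,0),np.mean(Z,0)
robot.movel(car(66.3,35.7,93),q,.1); f0,z=favg(20); print(f0.round(2),z.round(2))
h=89
while h>83:
    robot.movel(car(66.3,35.7,h),q,.04); f,z=favg(); f=f-f0; print(h,f.round(2),z.round(2))
    if f[2]>2.4: break
    h-=.5
robot.sleep(.5); f,z=favg(20); print((f-f0).round(2),z.round(2),robot.current_grip_width(),robot.current_grasp_force(),robot.current_t())
wp=pose(); save('wrist','wf'); save('side','sf'); save('scene','cf')
a=cv2.imread('pics/wf.png');b=cv2.imread('pics/sf.png');c=cv2.imread('pics/cf.png')
cr=lambda im,u,v:cv2.resize(im[v-30:v+30,u-22:u+23],(225,300),interpolation=cv2.INTER_CUBIC)
cv2.imwrite('pics/c7.png',np.hstack([cv2.resize(a[170:320,205:355],(600,600),interpolation=cv2.INTER_CUBIC)[:, 100:500],np.vstack([cr(b,264,216),cr(c,255,225)])]))
```

```text
[-0.13 -0.18 -0.38] [66.34 35.81 92.82]
89 [-0.09  0.16 -0.01] [66.34 35.8  88.83]
88.5 [ 0.22  0.16 -0.06] [66.3  35.69 88.52]
88.0 [0.19 0.26 0.07] [66.31 35.71 87.98]
87.5 [ 0.03  0.23 -0.01] [66.3  35.72 87.48]
87.0 [0.1  0.34 0.02] [66.3  35.71 86.98]
86.5 [-0.02  0.14 -0.24] [66.3  35.71 86.48]
86.0 [ 0.13  0.07 -0.08] [66.29 35.68 86.01]
85.5 [0.   0.51 1.38] [66.27 35.62 85.65]
85.0 [0.22 0.58 1.69] [66.28 35.63 85.07]
84.5 [0.21 0.35 2.  ] [66.28 35.63 84.57]
84.0 [0.14 0.54 2.67] [66.28 35.64 84.06]
[0.17 0.19 2.43] [66.29 35.67 84.02] 0.029927395326773555 5.860954150557518 37.55
```

View pics/c7.png

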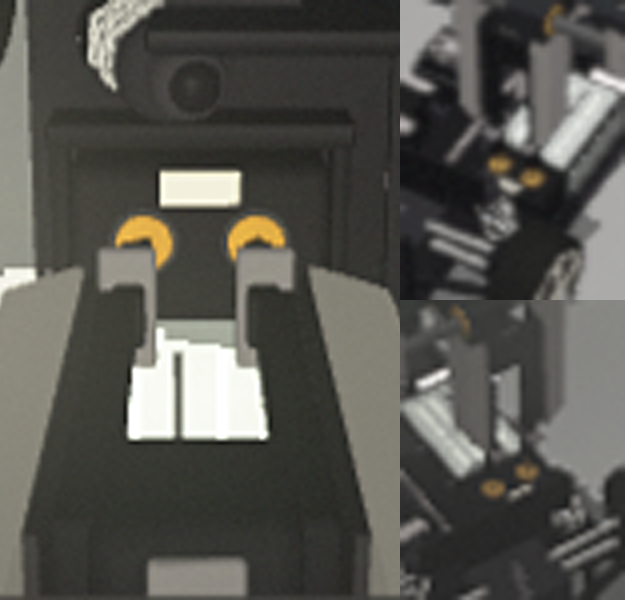

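The pins touched down together: force rose to 1.4 N at first contact and is now 2.4 N. Both tips sit on their discs, and the grip width is steady at 30 mm. Handing in.

```bash
python3 -c "
from rig import robot
print(robot.close_job(),robot.current_t())"
```

```text
the job is handed in; nothing more can be done
the job is handed in; nothing more can be done
```

The job is handed in: the pack is home and the latch is shut behind it. The tweezers, at about a 20 mm gap, are held upright on both terminals with about 2.4 N in total, at roughly 38 s on the robot clock.

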